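# Pack the watchmaker's house-call case

## Robot

A 6-joint arm with a two-finger parallel gripper is mounted at the origin on the work surface. World frame = base frame: x ahead of the robot, y to its left, z up, the work surface at z = 0. Lengths are in m, angles in rad, forces in N, time in s.
With the tool pointing down it reaches from about 0.3 to 0.75 m from the base axis. Payload 8.5 kg.
Tool frame: the origin (TCP) lies midway between the tips of the shut fingers; the grasp point (between the pads) lies 19 mm behind it; z points along the fingers, y is the line along which they close (so a half turn about z gives the same grasp; the last joint's range is limited). The gripper opens to 85 mm and grips with 20 to 120 N. Pads are 22 mm wide; open, the fingers measure 114 mm over their backs; the gripper's body (76 mm by 85 mm) begins 54 mm behind the grasp point. The pads swing forward as they close: fully open they stand 13 mm farther back than shut.
Start: joints at [0.947, 0.381, 1.297, -0, 1.464, -0.215], TCP at [0.219, 0.505, 0.199] pointing down, gripper open.
Joint ranges: [-3.11, 3.11], [-0.89, 2.33], [0.22, 2.48], [-1.42, 4.56], [0.17, 2.85], [-2.88, 2.88]. Speed limits (rad/s): [2.39, 2.39, 3.14, 3.14, 3.14, 3.14].

## Interface

Orientations are given as a unit quaternion [w, x, y, z].
In Python, from bench import * gives the robot as it stands. The module is installed in compiled form; this text tells all that it offers.
- The arm moves only by the shell command python3 -m pendant 'ROWS' [FORCE]. ROWS is JSON, a list of rows, each a list of 5 numbers: the finger opening in mm, from 0 to 85.4, then the shift along the tool's x, y, z in units of 30 mm (1.0 is 30 mm), then the turn about the tool's z in degrees. In form: [[jaw, tx, ty, tz, spin], ...]. A call has 1 to 12 rows; each row is the pose to reach, as a shift and turn from the pose commanded when the call began, along the tool's axes at that moment; what a row does not reach only later rows make up. A row lasts 1/12 s, in which the tool goes at most 41.7 mm and 7.16 degrees, less where a joint would pass 70% of its speed; a pose out of reach is approached as far as the arm can. A call with a gripper value outside its range is refused whole. The fingers move at their own pace and stop on an object; FORCE is the grip in N (left out, the last holds). Time passes only in rows, so rows that repeat a pose let the fingers close. It gives the time, the measured TCP pose, the force, the opening and the grip force at its end, in the units of the state.
- get_state(): the state, without advancing time (a new reading comes with each control period).
- snapshot(name): name is "scene" or "top" or "wrist"; returns (picture, depth): 400x640x3 uint8, red, green, blue; 400x640 float32, m along the optical axis (not along the pixel's ray), 0 where there is no reading.
- camera_info(name): a dict with "vertical_fov" (degrees; the focal length in pixels is half the picture's height over the tangent of half this angle, whatever the lens; pixels are square), "cx", "cy" (the principal point, pixels), "rvec" (rotation vector, rad) and "tvec" (3), from world to camera coordinates, as OpenCV has them. Camera axes: x right, y down, z forward; pixel columns grow to the right and rows downward; lengths in m; the calibration is good to about 2 mm. A picture is of the moment at which its call begins: read the wrist's pose just before it. camera_info takes no time and is no camera call; for the wrist camera it gives the pose at the moment of the call.
- job_done(): hands the job in; it is judged then, once.
The state is a dict: "time_s": time; "joint_pos": joint angles; "joint_velocities": joint speeds; "joint_efforts": joint torques, N m; "ee_pos": TCP position; "ee_rot": TCP orientation; "force": force on the tool from outside, world axes, zero at the start; "wrist_torque": the same for the moment, N m; "opening": finger opening in m; "finger_force": force on a finger pad.
Only numpy, scipy, OpenCV 4.12 (cv2) and the standard library are available. Lean on these libraries where they do the work, as an engineer would, in place of code of your own. Each camera call takes 0.05 s, during which the arm holds its last target. There are 200 camera calls.

## Task

Pack the open case for a house call: lay the small eye loupe, the short pliers, the dial caliper and the movement holder each in the cut-out of its own shape, resting fully on the cut-out's floor; the movement holder has to be pressed down between its spring clips until it is home. Leave the larger loupe and the longer pliers, which do not belong in this case, where they lie.

Things in the scene. Friction and masses are not known exactly. Their poses are not given: they have to be found in the camera images.
- loupe: The small eye loupe to pack: a black barrel standing upright, 36 mm tall, foot 28 mm across (lowest 10 mm), barrel 32 mm across above, pale lens in the top. Origin: centre of the underside; z up. About 30 g.
- big_loupe: The larger eye loupe, same shape, 46 mm tall, foot 45 mm and barrel 50 mm across: does not belong. Origin: centre of the underside; z up.
- pliers: The short pliers to pack, closed, lying flat: 90 mm long, 24 mm wide, 14 mm thick. x points to the steel jaws (tip at x +44 mm, 9 mm wide in all); two parallel black handles reach back to x -46 mm; pivot disc 24 mm across at x +10 mm. Origin: underside, between the handles near the pivot: grip here, across y. z up. About 90 g.
- long_pliers: The longer pliers, same shape, 124 mm long (x from -64 to +60 mm), 28 mm wide, 14 mm thick: do not belong. Origin: underside, near the pivot; z up.
- caliper: Small dial caliper to pack, lying dial up. Steel beam 88 mm long (x -44 to +44), 12 mm wide, 9 thick; jaws across the +x end (x 27 to 44, y -12 to +22 mm: long side +y). Square dark carriage with white dial on top: x -17 to +13, 26 mm wide in y, z 9 to 22 mm: grip it across y. Origin: underside, middle of the beam; z up. About 90 g.
- holder: The movement holder to pack: an aluminium block 44 mm (x) by 30 mm (y) by 24 mm tall, with two raised jaws and a gap on top; alike after a half turn. Grip it across y. Origin: centre of the underside; z up. About 90 g.
- pliers_insert: Insert with pliers-shaped cut-out, 7 mm deep, black floor 5 mm above origin. Fixed grey slab 116 (x) x 68 (y) mm, top at z 12 mm, one of 4 laid 2 x 2 in the case; case rim top at z 12 mm. Origin: centre of underside, 2 mm above table. Cut-out: x -53 to 30 mm 36 mm wide (handles), x 30 to 51 mm 21 mm wide (jaws), centred on y 0. The pliers fit with their axes over the insert's.
- caliper_insert: Insert with caliper-shaped cut-out, 7 mm deep, black floor 5 mm above origin. Fixed grey slab 116 (x) x 68 (y) mm, top at z 12 mm, one of 4 laid 2 x 2 in the case; case rim top at z 12 mm. Origin: centre of underside, 2 mm above table. Cut-out: slot x -51 to 51, 24 mm wide; from x 22 to 51 widened to y -18 to +28 for the jaws. Fits with the caliper's axes over the insert's; carriage stays above.
- holder_insert: Insert with 54 (x) x 42 (y) mm cut-out, 7 mm deep, floor 5 mm above origin; steel spring clips at its x ends, 56 mm apart at their tops (z 23), 42 at the floor. Fixed grey slab 116 (x) x 68 (y) mm, top at z 12 mm, one of 4 laid 2 x 2 in the case; case rim top at z 12 mm. Origin: centre of underside, 2 mm above table. Push the holder (x along x) down with 5 to 10 N to the floor; friction keeps it.
- loupe_insert: Insert with a round cut-out at its centre, 42 mm across, 7 mm deep, black floor 5 mm above origin. Fixed grey slab 116 (x) x 68 (y) mm, top at z 12 mm, one of 4 laid 2 x 2 in the case; case rim top at z 12 mm. Origin: centre of underside, 2 mm above table. The small loupe stands in it, lens up, any way round.
There are look-alikes about, which are no part of the job. Leave any green or red look-alike of the caliper alone.

How it is judged:
By the outcome, as a careful person would: the job done as asked, in the order asked, and still so for the second after the job is handed in, with the robot touching nothing.
It also fails if it takes over 93 s, if anything falls off the work surface, if the arm or the gripper's body presses on something with over 40 N, if the wrist force passes 120 N, or if a joint passes its speed limit or range.

## Working session

There is one attempt and no reset: what is moved stays moved. The work goes in short steps, Python scripts to look and compute and a shell command to move; the robot and the scene stay as the last step left them, time stands still between calls to the robot, and variables do not carry over. Pictures are saved under pics/ and viewed, at most 14 in all, crops included, and the job is handed in when it is done.

```bash
mkdir -p pics
python3 - <<'E'
from bench import *
import cv2,numpy as np
print(get_state())
for n in("top","scene"):
    p,d=snapshot(n);cv2.imwrite(f"pics/{n}0.png",p[:,:,::-1]);np.savez(f"{n}0.npz",p=p,d=d)
    print(n,camera_info(n), (d==0).mean())
print(camera_info("wrist"))
E
```

```text
{'time_s': 0.0, 'joint_pos': array([ 9.46690451e-01,  3.81200735e-01,  1.29824710e+00,  1.26045100e-05,
        1.46364214e+00, -2.15302602e-01]), 'joint_velocities': array([-0.0001436 ,  0.00024189,  0.00049303, -0.00200001, -0.00155648,
       -0.00149705]), 'joint_efforts': array([ 5.40407927e-04, -4.48462951e+01, -2.31274635e+01, -1.41132750e-04,
        4.77865135e-03,  1.59268336e-05]), 'ee_pos': array([0.21842502, 0.5043919 , 0.19831389]), 'ee_rot': array([-3.10794325e-04,  2.02981897e-01,  9.79182204e-01, -6.81131978e-04]), 'force': array([ 0.81232576,  0.5297466 , -1.26154091]), 'wrist_torque': array([ 0.00618375, -0.04387862,  0.03687096]), 'finger_force': 0.0, 'opening': 0.08526005944926777}
top {'vertical_fov': 51.16189525934422, 'cx': 323.5492024317566, 'cy': 203.63776823956752, 'rvec': array([ 2.16143734, -2.18287776,  0.10195661]), 'tvec': array([-0.06558205,  0.46892787,  1.09883152])} 0.0036875
scene {'vertical_fov': 46.33482889958667, 'cx': 317.65285430290703, 'cy': 192.9422508274557, 'rvec': array([ 0.91856708,  2.57693591, -0.98838982]), 'tvec': array([ 0.39394917, -0.15809363,  1.69124014])} 0.003984375
{'vertical_fov': 60.30108713789073, 'cx': 314.91031782562123, 'cy': 197.08504936826728, 'rvec': array([-2.41798932, -1.58597633, -0.22585869]), 'tvec': array([-0.54829959, -0.03623736,  0.37846075])}
```

View pics/top0.png

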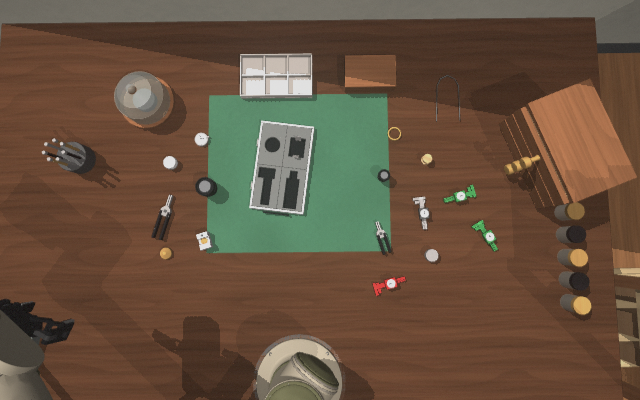

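View pics/scene0.png

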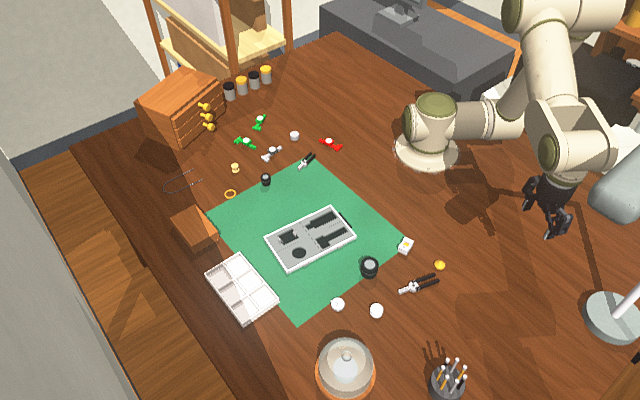

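Run:
```python
import cv2,numpy as np
p=cv2.imread("pics/top0.png")
a=cv2.resize(p[110:270,130:290],(640,640),interpolation=cv2.INTER_CUBIC)[:,:]
b=cv2.resize(p[110:270,360:520],(640,640),interpolation=cv2.INTER_CUBIC)
cv2.imwrite("pics/crop1.png",cv2.resize(np.hstack([a,b]),(800,400)))
c=cv2.resize(p[115:220,240:325],(0,0),fx=5.5,fy=5.5,interpolation=cv2.INTER_CUBIC)
cv2.imwrite("pics/crop2.png",c)
```

```text
(no output)
```

View pics/crop1.png

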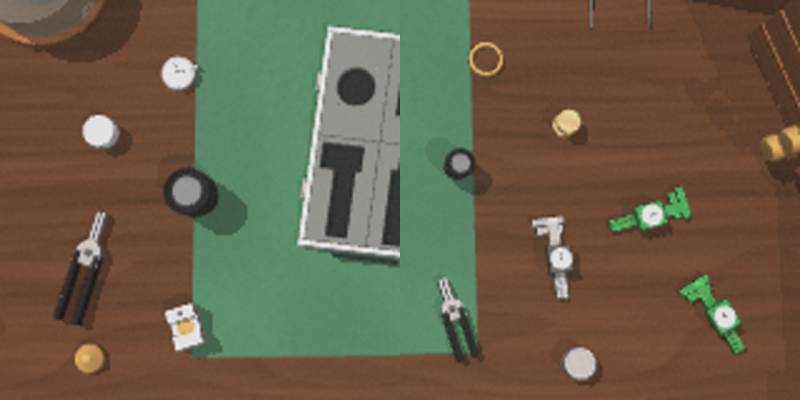

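View pics/crop2.png

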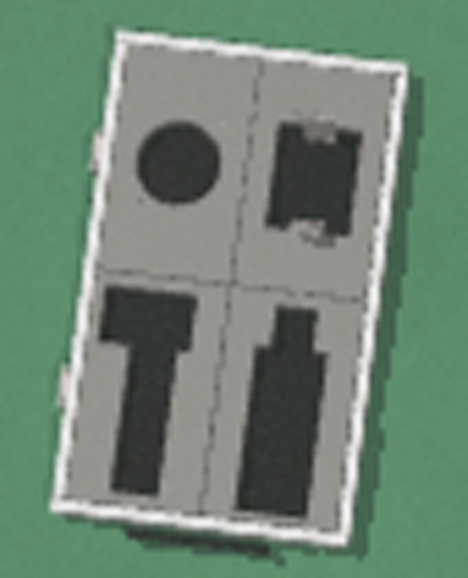

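```bash
cat > h.py <<'E'
import numpy as np,cv2
from bench import *
def cam(n):
    c=camera_info(n);f=200/np.tan(np.radians(c["vertical_fov"]/2))
    return f,c["cx"],c["cy"],cv2.Rodrigues(c["rvec"])[0],c["tvec"]
def ray(C,uv,z):
    f,cx,cy,R,t=C;uv=np.atleast_2d(np.asarray(uv,float))
    d=np.c_[(uv[:,0]-cx)/f,(uv[:,1]-cy)/f,np.ones(len(uv))]@R
    o=-R.T@t
    return o+d*((z-o[2])/d[:,2])[:,None]
def cloud(C,dep):
    f,cx,cy,R,t=C;v,u=np.mgrid[:dep.shape[0],:dep.shape[1]]
    P=np.stack([(u-cx)/f*dep,(v-cy)/f*dep,dep],-1)
    return (P-t)@R
def rect(xy):
    (cx,cy),(w,h),a=cv2.minAreaRect((xy[:,:2]*1000).astype(np.float32))
    return np.round([cx,cy,w,h,a],1)
E
python3 - <<'E'
from h import *
D=np.load("top0.npz");C=cam("top");P=cloud(C,D["d"]);H=P[...,2]
np.set_printoptions(precision=4,suppress=True)
print("table z",[np.round((np.median(H[b]),np.std(H[b])),4) for b in (np.s_[270:290,200:240],np.s_[220:240,300:340],np.s_[240:280,460:480])])
for n,b,z in(("loupe",np.s_[160:190,370:400],.015),("pliers",np.s_[215:258,368:396],.007),("cal",np.s_[192:232,408:436],.005),("hold",np.s_[228:256,192:217],.01),
  ("case",np.s_[110:225,240:325],.008)):
    m=(H[b]>z);k,l,s,_=cv2.connectedComponentsWithStats(m.astype(np.uint8));i=1+np.argmax(s[1:,4]);m=l==i
    p=P[b][m];print(n,s[i],"mean",p.mean(0),"zmax",np.percentile(p[:,2],[50,95]),"rect",rect(p))
# case cut-outs by dark mask, rays onto slab top z .014
p=D["p"].astype(int);m=(p.max(2)<75)&(H>-.01);b=np.s_[118:216,248:316]
k,l,s,_=cv2.connectedComponentsWithStats(m[b].astype(np.uint8))
for i in range(1,k):
    if s[i,4]<60: continue
    v,u=np.nonzero(l==i);q=ray(C,np.c_[u+248,v+118],.012)
    print("cut",s[i],rect(q),"mean",q.mean(0)*1000)
E
```

```text
table z [array([-0.0014,  0.0569]), array([-0.0005,  0.0983]), array([-0.0005,  0.0021])]
loupe [  8   9  12  13 123] mean [ 0.5427 -0.2311  0.0329] zmax [0.0332 0.0372] rect [ 543.3 -231.    29.6   31.4   86.2]
pliers [  7   6  17  34 191] mean [ 0.3746 -0.2247  0.0243] zmax [0.0125 0.0162] rect [ 351.1 -162.6   89.8  161.2   22.4]
cal [  5   4  17  33 240] mean [ 0.446  -0.3327  0.0286] zmax [0.0127 0.0243] rect [ 425.2 -208.1   87.1  289.2    8. ]
hold [  4   3  16  19 203] mean [0.374  0.2491 0.0253] zmax [0.0209 0.0253] rect [379.5 100.5  47.5 341.5   2.1]
case [   9   10   65   94 3590] mean [0.5768 0.0434 0.0177] zmax [0.013  0.0167] rect [530.1  40.6 354.4 193.2   5. ]
cut [ 17  20  15  14 166] [633.8  69.7  37.6  37.   44.3] mean [633.8883  69.6577  12.    ]
cut [ 41  20  17  20 251] [624.9   2.1  40.6  51.5  82.7] mean [624.9462   1.9     12.    ]
cut [ 10  49  18  38 384] [519.7  89.9  44.4  99.9  82. ] mean [526.4552  85.7238  12.    ]
cut [ 35  53  16  38 438] [509.2  17.3  34.6 101.8  82.6] mean [505.1174  17.8747  12.    ]
```

Run:
```python
from h import *
D=np.load("top0.npz");C=cam("top");P=cloud(C,D["d"]);H=P[...,2]
p=D["p"].astype(int)
np.set_printoptions(precision=1,suppress=True)
def big(m):
    k,l,s,_=cv2.connectedComponentsWithStats(m.astype(np.uint8),connectivity=8);i=1+np.argmax(s[1:,4]);return l==i
for n,b,lo,hi in(("loupe",np.s_[160:190,370:400],.026,.045),("pliers",np.s_[215:258,368:396],.007,.022),("cal",np.s_[192:232,408:436],.004,.03),("carr",np.s_[192:232,408:436],.015,.03),("hold",np.s_[228:256,192:217],.013,.033)):
    m=big((H[b]>lo)&(H[b]<hi));q=P[b][m]*1000
    c=q.mean(0);w,V=np.linalg.eigh(np.cov((q-c)[:,:2].T));a=np.degrees(np.arctan2(V[1,1],V[0,1]))
    print(n,m.sum(),"mean",c,"pca",a,"rect",rect(q/1000))
# colour based: pliers dark handles / bright jaws ; caliper bright
b=np.s_[215:258,368:396];v0,u0=215,368;x=p[b]
for n,mm in(("handles",x.max(2)<60),("steel",x.min(2)>130)):
    m=big(mm);v,u=np.nonzero(m);q=ray(C,np.c_[u+u0,v+v0],.012);print(n,m.sum(),q.mean(0)*1000,rect(q))
b=np.s_[192:232,408:436];x=p[b]
m=big((x.min(2)>110)&(x.max(2)-x.min(2)<40));v,u=np.nonzero(m);q=ray(C,np.c_[u+408,v+192],.009);print("calbright",m.sum(),q.mean(0)*1000,rect(q))
b=np.s_[228:256,192:217];x=p[b]
m=big((x.min(2)>110));v,u=np.nonzero(m);q=ray(C,np.c_[u+192,v+228],.022);print("hold",m.sum(),q.mean(0)*1000,rect(q))
b=np.s_[160:190,370:400];x=p[b]
m=big((x.min(2)>80)&(x.max(2)-x.min(2)<25));v,u=np.nonzero(m);q=ray(C,np.c_[u+370,v+160],.036);print("lens",m.sum(),q.mean(0)*1000,rect(q))
s=get_state();R=cv2.Rodrigues
from scipy.spatial.transform import Rotation as Ro
w,a,b_,c=s["ee_rot"];M=Ro.from_quat([a,b_,c,w]).as_matrix();np.set_printoptions(precision=3);print(M)
```

```text
loupe 116 mean [ 543.4 -231.5   33.5] pca 139.41336350724433 rect [ 543.7 -231.1   29.9   29.9    0.6]
pliers 189 mean [ 374.8 -226.4   12.5] pca -162.4866394526427 rect [ 377.6 -225.8   89.5   24.8   17.1]
cal 247 mean [ 447.5 -335.8   14.1] pca -169.6528761748813 rect [ 444.5 -339.4   87.9   32.2   15.6]
carr 108 mean [ 440.6 -338.    21.3] pca -171.25316729599308 rect [ 440.9 -338.5   30.    26.4    6.7]
hold 193 mean [373.9 250.9  20.2] pca -163.5556551108599 rect [373.6 251.7  44.1  31.4  16.8]
handles 49 [ 355.6 -223.    12. ] [ 356.6 -222.6   51.3    6.7   18.5]
steel 66 [ 396.8 -220.1   12. ] [ 398.  -218.1   43.3   21.2   31.4]
calbright 158 [ 459.2 -335.9    9. ] [ 457.4 -334.2   59.9   31.2   14.1]
hold 176 [373.1 250.9  22. ] [373.2 250.8  44.9  32.1  17.7]
lens 48 [ 542.9 -231.6   36. ] [ 543.4 -230.9   18.7   19.    88.6]
[[-0.918  0.397 -0.001]
 [ 0.397  0.918 -0.001]
 [ 0.    -0.001 -1.   ]]
```

```bash
cat >> h.py <<'E'
def go(x,y,z,yaw,fromxyzyaw=None):
    "target TCP in mm, object yaw deg -> shift in 30 mm units and spin"
    from scipy.spatial.transform import Rotation as Ro
    s=get_state();w,a,b,c=s["ee_rot"];M=Ro.from_quat([a,b,c,w]).as_matrix()
    d=M.T@(np.array([x,y,z])/1000-s["ee_pos"])/.03
    psi=np.degrees(np.arctan2(M[1,1],M[0,1]))
    sp=(psi-(yaw+90)+90)%180-90
    print("t",round(s["time_s"],2),"at",np.round(s["ee_pos"]*1000,1),"yaw",round(psi-90,1),"open",round(s["opening"]*1000,1),"q6",round(s["joint_pos"][5],2))
    print("shift",np.round(d,2),"spin",round(sp,1),"rows",round(np.linalg.norm(d)*30/41.7,1))
E
cat > g <<'E'
#!/bin/sh
python3 -c "from h import *;go($1,$2,$3,$4)"
E
chmod +x g; ./g 543.4 -231.3 110 -7.5
```

```text
t 0.1 at [218.4 504.4 198.4] yaw -23.4 open 85.5 q6 -0.22
shift [-19.69 -18.19   2.96] spin -15.9 rows 19.4
```

```bash
python3 -m pendant '[[85,-19.69,-18.19,2.0,-15.9],[85,-19.69,-18.19,2.0,-15.9],[85,-19.69,-18.19,2.0,-15.9],[85,-19.69,-18.19,2.0,-15.9],[85,-19.69,-18.19,2.0,-15.9],[85,-19.69,-18.19,2.0,-15.9],[85,-19.69,-18.19,2.0,-15.9],[85,-19.69,-18.19,2.0,-15.9],[85,-19.69,-18.19,2.0,-15.9],[85,-19.69,-18.19,2.0,-15.9],[85,-19.69,-18.19,2.0,-15.9],[85,-19.69,-18.19,2.0,-15.9]]' 40; ./g 543.4 -231.3 90 -7.5
```

```text
time_s: 1.1
ee_pos: [0.4181, 0.0521, 0.162]
ee_rot: [-0.0, 0.066, 0.998, 0.0]
force: [0.7, 0.7, 0.5]
opening: 0.0851
finger_force: 0.0
t 1.1 at [418.1  52.1 162. ] yaw -7.5 open 85.1 q6 -1.6
shift [-5.38 -8.82  2.4 ] spin -0.0 rows 7.6
```

```bash
python3 -m pendant '[[60,-5.38,-8.82,2.4,0],[60,-5.38,-8.82,2.4,0],[60,-5.38,-8.82,2.4,0],[60,-5.38,-8.82,2.4,0],[60,-5.38,-8.82,2.4,0],[60,-5.38,-8.82,2.4,0],[60,-5.38,-8.82,2.4,0],[60,-5.38,-8.82,2.4,0],[60,-5.38,-8.82,2.4,0],[60,-5.38,-8.82,2.4,0],[60,-5.38,-8.82,2.4,0]]'; ./g 543.4 -231.3 16 -7.5
python3 - <<'E'
from h import *
C=cam("wrist");p,d=snapshot("wrist");cv2.imwrite("pics/w1.png",p[:,:,::-1])
f,cx,cy,R,t=C
for q in ([.5434,-.2313,.036],[.5434,-.2313,0]):
    c=R@np.array(q)+t;print(c[:2]/c[2]*f+[cx,cy])
E
```

```text
time_s: 2.02
ee_pos: [0.5428, -0.2286, 0.0899]
ee_rot: [-0.0, 0.066, 0.998, 0.0]
force: [-0.4, 0.3, -0.2]
opening: 0.0601
finger_force: 0.0
t 2.02 at [ 542.8 -228.6   89.9] yaw -7.5 open 60.1 q6 -2.04
shift [-0.03 -0.09  2.46] spin -0.0 rows 1.8
[312.62145108 204.89202952]
[312.95323487 191.11373822]
```

View pics/w1.png

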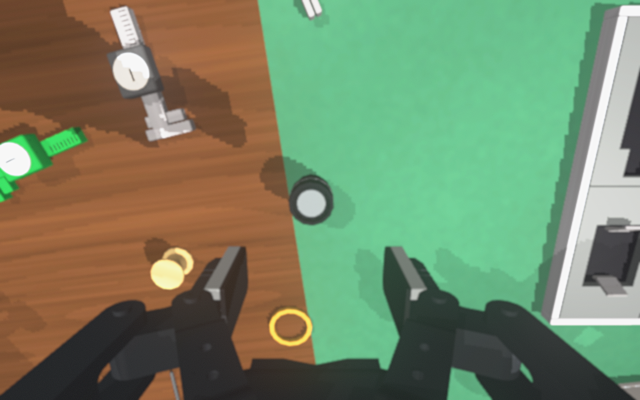

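```bash
python3 -m pendant '[[60,-0.03,-0.09,0.9,0],[60,-0.03,-0.09,1.8,0],[60,-0.03,-0.09,2.46,0],[60,-0.03,-0.09,2.46,0],[60,-0.03,-0.09,2.46,0],[20,-0.03,-0.09,2.46,0],[20,-0.03,-0.09,2.46,0],[20,-0.03,-0.09,2.46,0],[20,-0.03,-0.09,2.46,0],[20,-0.03,-0.09,2.46,0],[20,-0.03,-0.09,2.46,0],[20,-0.03,-0.09,2.46,0]]' 30;  ./g 633.8 69.7 80 -7.5
```

```text
time_s: 3.07
ee_pos: [0.5438, -0.2321, 0.0166]
ee_rot: [0.0, 0.066, 0.998, -0.0]
force: [0.1, -0.0, -0.1]
opening: 0.0201
finger_force: 0.0
t 3.07 at [ 543.8 -232.1   16.6] yaw -7.5 open 20.1 q6 -2.04
shift [-1.66 10.37 -2.12] spin -0.0 rows 7.7
```

Run:
```python
from h import *
p,d=snapshot("wrist");q,_=snapshot("top");r,_=snapshot("scene")
cv2.imwrite("pics/w2.png",np.hstack([cv2.resize(p,(480,300)),cv2.resize(r[130:230,220:320],(300,300))])[:,:,::-1])
np.savez("w2.npz",q=q)
```

```text
(no output)
```

View pics/w2.png

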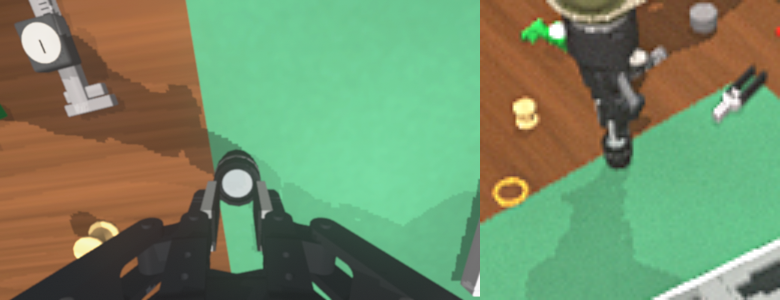

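Run:
```python
from h import *
C=cam("wrist");print(ray(C,[316,244],.036)*1000)
f,cx,cy,R,t=C
s=get_state();print(s["ee_pos"],s["force"],-R.T@t,R)
c=R@s["ee_pos"]+t;print("tcp px",c[:2]/c[2]*f+[cx,cy])
q=np.load("w2.npz")["q"];C=cam("top")
x=q[160:195,365:405].astype(int);m=(x.min(2)>80)&(x.max(2)-x.min(2)<25)
v,u=np.nonzero(m);print(len(u),ray(C,np.c_[u+365,v+160],.036).mean(0)*1000)
```

```text
[[ 541.08947635 -232.11553577   36.        ]]
[ 0.54375959 -0.23209129  0.01637603] [ 0.82306325 -0.09105468 -0.58924101] [ 0.47258052 -0.22326339  0.18981412] [[ 0.13227779  0.99121145 -0.00156597]
 [ 0.95081622 -0.12644028  0.2827744 ]
 [ 0.28009122 -0.03889372 -0.95918517]]
tcp px [316.63835691 233.52149266]
174 [ 539.86701982 -251.18045489   36.        ]
```

```bash
python3 -m pendant '[[20,0,0,0,0],[20,0,0,0,0]]' 30
python3 - <<'E'
from h import *
p,d=snapshot("wrist")
cv2.imwrite("pics/w3.png",cv2.resize(p[190:350,220:420],(800,600)[:2],interpolation=cv2.INTER_CUBIC)[:,:,::-1])
print(np.round(d[200:340:10,260:380:10]*1000).astype(int))
E
```

```text
time_s: 3.38
ee_pos: [0.5438, -0.2321, 0.0164]
ee_rot: [-0.0, 0.066, 0.998, 0.0]
force: [-0.7, 0.4, 0.1]
opening: 0.0198
finger_force: 0.0
[[200 200 201 200 198 200 200 198 200 199 200 198]
 [202 203 200 201 181 175 177 178 201 201 201 200]
 [203 204 203 178 165 165 166 166 177 202 205 201]
 [204 206 205 166 169 170 168 170 167 205 204 203]
 [206 208 207 169 171 171 170 170 170 207 206 207]
 [209 209 143 141 172 172 172 172 141 141 209 208]
 [143 142 134 140 175 174 174 174 135 133 142 143]
 [133 124 124 140 173 173 172 171 135 126 125 133]
 [126 119 120 141 216 214 215 214 135 119 119 127]
 [108 111 120 140 216 217 216 217 134 119 110 108]
 [105 104 116 141 218 218 219 218 134 113 104 105]
 [100 100 116 220 221 220 220 220 135 113 101  99]
 [ 89  87 116 223 223 223 222 222 221 113  89  89]
 [ 84  84 116 224 225 223 225 224 224 114  83  84]]
```

View pics/w3.png

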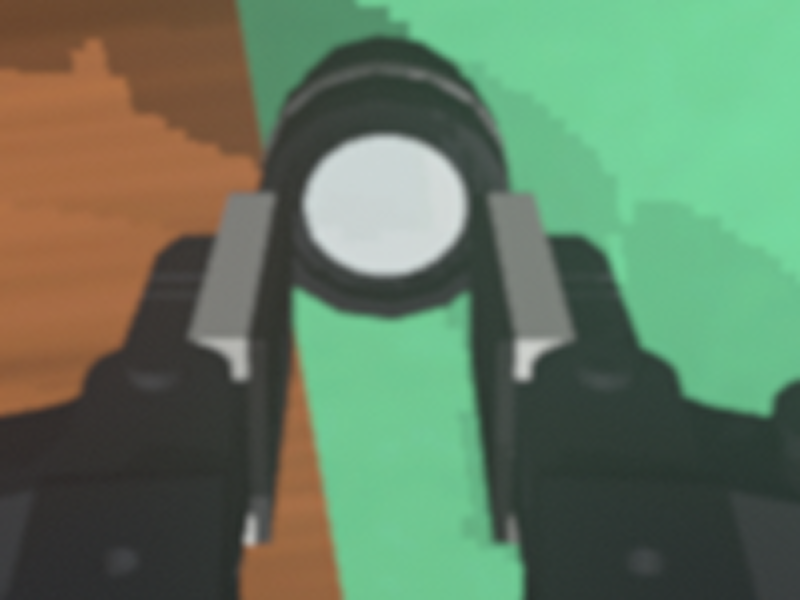

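Run:
```python
from h import *
C=cam("wrist");p,d=snapshot("wrist");P=cloud(C,d)*1000
s=get_state()
from scipy.spatial.transform import Rotation as Ro
w,a,b,c=s["ee_rot"];M=Ro.from_quat([a,b,c,w]).as_matrix()
T=(P-s["ee_pos"]*1000)@M
np.set_printoptions(precision=0,suppress=True)
for u in (275,280,285,290,315,335,345,350,355):
    print(u,[tuple(np.round(T[v,u]).astype(int)) for v in range(225,300,8)])
```

```text
275 [(np.int64(-2), np.int64(-25), np.int64(17)), (np.int64(-7), np.int64(-25), np.int64(17)), (np.int64(-12), np.int64(-25), np.int64(18)), (np.int64(11), np.int64(-17), np.int64(-44)), (np.int64(11), np.int64(-17), np.int64(-50)), (np.int64(11), np.int64(-16), np.int64(-57)), (np.int64(11), np.int64(-15), np.int64(-63)), (np.int64(11), np.int64(-14), np.int64(-69)), (np.int64(12), np.int64(-14), np.int64(-75)), (np.int64(12), np.int64(-13), np.int64(-80))]
280 [(np.int64(-2), np.int64(-22), np.int64(18)), (np.int64(-6), np.int64(-22), np.int64(17)), (np.int64(-12), np.int64(-22), np.int64(18)), (np.int64(11), np.int64(-15), np.int64(-43)), (np.int64(11), np.int64(-15), np.int64(-50)), (np.int64(11), np.int64(-14), np.int64(-56)), (np.int64(11), np.int64(-13), np.int64(-63)), (np.int64(11), np.int64(-13), np.int64(-68)), (np.int64(8), np.int64(-13), np.int64(-69)), (np.int64(7), np.int64(-13), np.int64(-71))]
285 [(np.int64(-2), np.int64(-19), np.int64(18)), (np.int64(3), np.int64(-17), np.int64(-7)), (np.int64(3), np.int64(-16), np.int64(-18)), (np.int64(11), np.int64(-13), np.int6
[... 2296 characters left out ...]
t64(13), np.int64(-50)), (np.int64(11), np.int64(12), np.int64(-57)), (np.int64(10), np.int64(12), np.int64(-62)), (np.int64(10), np.int64(11), np.int64(-67)), (np.int64(8), np.int64(11), np.int64(-69)), (np.int64(7), np.int64(11), np.int64(-73))]
355 [(np.int64(-2), np.int64(23), np.int64(18)), (np.int64(-7), np.int64(23), np.int64(18)), (np.int64(-12), np.int64(23), np.int64(17)), (np.int64(-18), np.int64(23), np.int64(19)), (np.int64(11), np.int64(15), np.int64(-50)), (np.int64(11), np.int64(14), np.int64(-56)), (np.int64(11), np.int64(13), np.int64(-63)), (np.int64(11), np.int64(13), np.int64(-68)), (np.int64(12), np.int64(12), np.int64(-75)), (np.int64(12), np.int64(12), np.int64(-80))]
```

```bash
python3 -m pendant '[[60,0,0,0,0],[60,0,0,0,0],[60,0,0,0,0],[60,0,0,0,0],[60,0,0,0.4,0],[60,0,0,0.8,0],[60,0,0,1.0,0],[60,0,0,1.2,0],[60,0,0,1.35,0],[60,0,0,1.35,0],[60,0,0,1.35,0]]' 30
python3 - <<'E'
from h import *
C=cam("wrist");s=get_state();p,d=snapshot("wrist");P=cloud(C,d)*1000
from scipy.spatial.transform import Rotation as Ro
w,a,b,c=s["ee_rot"];M=Ro.from_quat([a,b,c,w]).as_matrix()
T=(P-s["ee_pos"]*1000)@M
# pad front edges: tool x 8..14, |y| 25..45
m=(T[...,0]>8)&(T[...,0]<14)&(abs(T[...,1])<48)&(abs(T[...,1])>24)&(d>0)
print(m.sum(),"tip tool z",np.percentile(T[m][:,2],[90,95,97,99,100]))
cv2.imwrite("pics/w4.png",p[:,:,::-1])
E
```

```text
time_s: 4.4
ee_pos: [0.5439, -0.2321, -0.024]
ee_rot: [0.0, 0.066, 0.998, -0.0]
force: [-0.5, 0.9, 0.3]
opening: 0.0598
finger_force: 0.0
6232 tip tool z [-22.71755078 -22.29737729 -22.06597429 -21.69684782 -20.67830959]
```

View pics/w4.png

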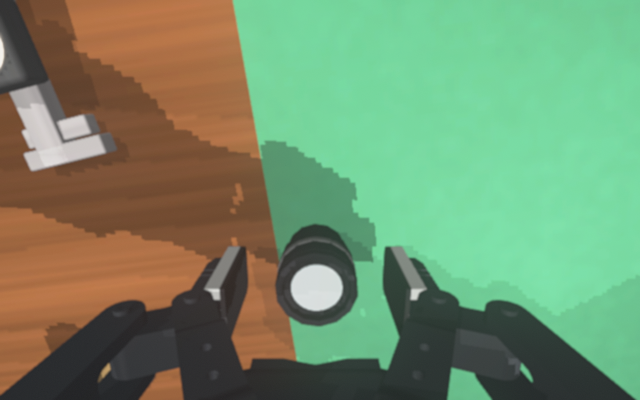

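```bash
python3 -m pendant '[[20,0,0,0,0],[20,0,0,0,0],[20,0,0,0,0],[20,0,0,0,0],[20,0,0,0,0],[20,0,0,0,0],[20,0,0,0,0]]' 30; ./g 633.8 69.7 40 -7.5
```

```text
time_s: 5.03
ee_pos: [0.544, -0.2322, -0.0236]
ee_rot: [0.0, 0.066, 0.998, -0.0]
force: [-1.8, 0.7, 6.0]
opening: 0.0306
finger_force: 29.9
t 5.03 at [ 544.  -232.2  -23.6] yaw -7.5 open 30.6 q6 -2.04
shift [-1.65 10.37 -2.12] spin -0.0 rows 7.7
```

```bash
python3 -m pendant '[[20,0,0,-1,0],[20,0,0,-2,0],[20,-1.65,10.37,-2.2,0],[20,-1.65,10.37,-2.2,0],[20,-1.65,10.37,-2.2,0],[20,-1.65,10.37,-2.2,0],[20,-1.65,10.37,-2.2,0],[20,-1.65,10.37,-2.2,0],[20,-1.65,10.37,-2.2,0],[20,-1.65,10.37,-2.2,0],[20,-1.65,10.37,-2.2,0],[20,-1.65,10.37,-2.2,0]]' ;./g 633.8 69.7 -15.5 -7.5
```

```text
time_s: 6.03
ee_pos: [0.6334, 0.0711, 0.0414]
ee_rot: [-0.0, 0.064, 0.998, -0.0]
force: [-0.7, -1.1, -0.0]
opening: 0.0302
finger_force: 30.0
t 6.03 at [633.4  71.1  41.4] yaw -7.4 open 30.2 q6 -1.52
shift [-0.02 -0.04  1.9 ] spin 0.1 rows 1.4
```

```bash
python3 -m pendant '[[20,0,0,0,0],[20,0,0,0,0]]'; ./g 633.8 69.7 -15.5 -7.5
python3 - <<'E'
from h import *
C=cam("wrist");p,d=snapshot("wrist");cv2.imwrite("pics/w5.png",p[:,:,::-1])
f,cx,cy,R,t=C
for q in ([.6338,.0697,.014],[.6249,.0021,.014]):
    c=R@np.array(q)+t;print(c[:2]/c[2]*f+[cx,cy])
E
```

```text
time_s: 6.2
ee_pos: [0.6333, 0.0686, 0.0417]
ee_rot: [-0.0, 0.066, 0.998, -0.0]
force: [0.2, 0.5, -0.4]
opening: 0.0304
finger_force: 30.0
t 6.2 at [633.3  68.6  41.7] yaw -7.6 open 30.4 q6 -1.52
shift [-0.01  0.04  1.91] spin -0.1 rows 1.4
[318.35483549 216.80197376]
[208.40018784 217.06956599]
```

View pics/w5.png

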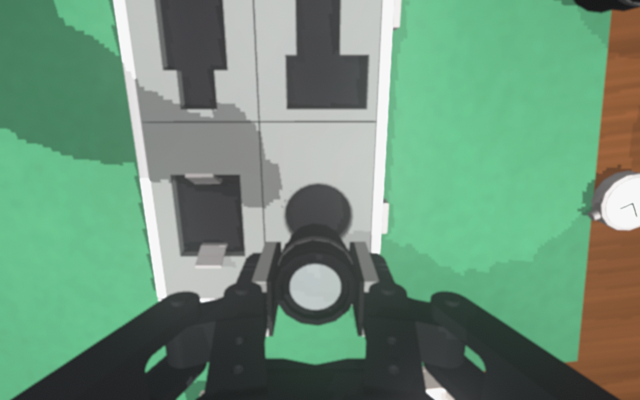

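```bash
python3 -m pendant '[[20,0,0.04,0.9,0],[20,0,0.04,1.5,0],[20,0,0.04,1.75,0],[20,0,0.04,1.91,0],[20,0,0.04,1.91,0],[20,0,0.04,1.91,0]]'; python3 -m pendant '[[48,0,0,0,0],[48,0,0,0,0],[48,0,0,0,0],[48,0,0,0,0],[48,0,0,-1,0],[48,0,0,-2,0],[48,0,0,-3,0],[48,0,0,-3,0]]';./g 378.5 -225.5 60 17.3
```

```text
time_s: 6.75
ee_pos: [0.6343, 0.0707, -0.0145]
ee_rot: [0.001, 0.066, 0.998, -0.0]
force: [0.2, -0.1, 0.9]
opening: 0.0304
finger_force: 30.0
time_s: 7.42
ee_pos: [0.6366, 0.071, 0.081]
ee_rot: [0.005, 0.065, 0.998, -0.0]
force: [0.5, -1.0, 0.3]
opening: 0.0478
finger_force: 0.0
t 7.42 at [636.6  71.   81. ] yaw -7.5 open 47.8 q6 -1.51
shift [  7.25 -10.92   0.62] spin -24.8 rows 9.4
```

```bash
python3 -m pendant '[[60,7.25,-10.92,0.6,-24.8],[60,7.25,-10.92,0.6,-24.8],[60,7.25,-10.92,0.6,-24.8],[60,7.25,-10.92,0.6,-24.8],[60,7.25,-10.92,0.6,-24.8],[60,7.25,-10.92,0.6,-24.8],[60,7.25,-10.92,0.6,-24.8],[60,7.25,-10.92,0.6,-24.8],[60,7.25,-10.92,0.6,-24.8],[60,7.25,-10.92,0.6,-24.8],[60,7.25,-10.92,0.6,-24.8],[60,7.25,-10.92,0.6,-24.8]]';python3 -m pendant '[[60,0,0,0,0],[60,0,0,0,0]]'; ./g 378.5 -225.5 -32 17.3
python3 - <<'E'
from h import *
C=cam("wrist");p,d=snapshot("wrist");q,_=snapshot("top")
cv2.imwrite("pics/w6.png",np.hstack([cv2.resize(p,(480,300)),cv2.resize(q[115:215,245:325],(240,300))])[:,:,::-1])
f,cx,cy,R,t=C
for q in ([.3785,-.2255,.014],[.4205,-.2124,.014]):
    c=R@np.array(q)+t;print((c[:2]/c[2]*f+[cx,cy])*.75)
E
```

```text
time_s: 8.42
ee_pos: [0.3748, -0.2259, 0.0566]
ee_rot: [0.0, -0.149, 0.989, -0.0]
force: [-0.5, -0.0, 0.7]
opening: 0.0596
finger_force: 0.0
time_s: 8.58
ee_pos: [0.3758, -0.2245, 0.0566]
ee_rot: [0.0, -0.151, 0.989, 0.0]
force: [-0.1, -1.1, -0.7]
opening: 0.0599
finger_force: 0.0
t 8.58 at [ 375.8 -224.5   56.6] yaw 17.4 open 59.9 q6 -2.68
shift [-0.08 -0.06  2.95] spin 0.1 rows 2.1
[235.30285871 159.42634437]
[235.37928626 204.12111736]
```

View pics/w6.png

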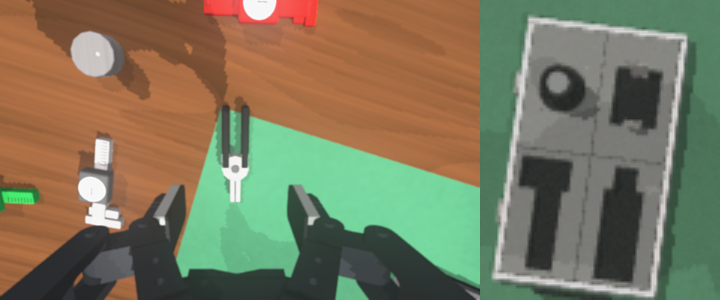

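```bash
python3 -m pendant '[[60,-0.08,-0.06,1.2,0],[60,-0.08,-0.06,2.2,0],[60,-0.08,-0.06,2.7,0],[60,-0.08,-0.06,2.95,0],[60,-0.08,-0.06,2.95,0],[12,-0.08,-0.06,2.95,0],[12,-0.08,-0.06,2.95,0],[12,-0.08,-0.06,2.95,0],[12,-0.08,-0.06,2.95,0],[12,-0.08,-0.06,2.95,0],[12,-0.08,-0.06,2.95,0],[12,-0.08,-0.06,2.95,0]]' 50;./g 510.2 17.2 40 -7.5
```

```text
time_s: 9.68
ee_pos: [0.3786, -0.2267, -0.0307]
ee_rot: [0.001, -0.15, 0.989, -0.001]
force: [1.0, 0.5, 6.4]
opening: 0.0227
finger_force: 49.6
t 9.68 at [ 378.6 -226.7  -30.7] yaw 17.3 open 22.7 q6 -2.68
shift [-6.61  6.45 -2.36] spin 24.8 rows 6.9
```

```bash
python3 -m pendant '[[12,0,0,-0.4,0],[12,0,0,-1,0],[12,0,0,-2,0],[12,-6.61,6.45,-2.5,24.8],[12,-6.61,6.45,-2.5,24.8],[12,-6.61,6.45,-2.5,24.8],[12,-6.61,6.45,-2.5,24.8],[12,-6.61,6.45,-2.5,24.8],[12,-6.61,6.45,-2.5,24.8],[12,-6.61,6.45,-2.5,24.8],[12,-6.61,6.45,-2.5,24.8],[12,-6.61,6.45,-2.5,24.8]]' ;python3 -m pendant '[[12,0,0,0,0],[12,0,0,0,0],[12,0,0,0,0]]'; ./g 510.2 17.2 -23 -7.5
python3 - <<'E'
from h import *
C=cam("wrist");p,d=snapshot("wrist");cv2.imwrite("pics/w7.png",p[:,:,::-1])
f,cx,cy,R,t=C
for q in ([.5102,.0172,.014],[.5102+.051*.9914,.0172-.051*.131,.014]):
    c=R@np.array(q)+t;print((c[:2]/c[2]*f+[cx,cy]))
E
```

```text
time_s: 10.68
ee_pos: [0.5112, 0.0202, 0.044]
ee_rot: [0.001, 0.063, 0.998, 0.0]
force: [-0.8, -0.0, -1.1]
opening: 0.0225
finger_force: 49.4
time_s: 10.93
ee_pos: [0.5095, 0.0163, 0.0432]
ee_rot: [-0.0, 0.066, 0.998, -0.0]
force: [-0.4, 0.4, -0.2]
opening: 0.0226
finger_force: 49.4
t 10.93 at [509.5  16.3  43.2] yaw -7.6 open 22.6 q6 -1.64
shift [-0.02  0.03  2.21] spin -0.1 rows 1.6
[318.11771927 216.42943808]
[318.14038236 288.67786213]
```

View pics/w7.png

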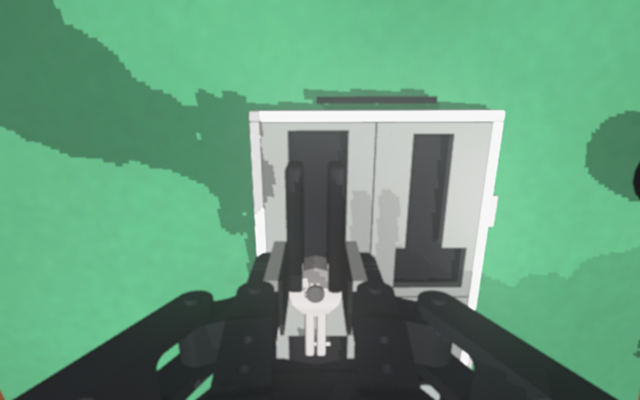

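```bash
python3 -m pendant '[[12,0,0.03,0.9,0],[12,0,0.03,1.6,0],[12,0,0.03,1.95,0],[12,0,0.03,2.1,0],[12,0,0.03,2.21,0],[12,0,0.03,2.21,0],[12,0,0.03,2.21,0],[12,0,0.03,2.21,0]]'; ./g 510.2 17.2 -23 -7.5
```

```text
time_s: 11.65
ee_pos: [0.5095, 0.0174, -0.0197]
ee_rot: [0.001, 0.066, 0.998, -0.001]
force: [-13.7, 2.3, 40.5]
opening: 0.0223
finger_force: 73.2
t 11.65 at [509.5  17.4 -19.7] yaw -7.6 open 22.3 q6 -1.64
shift [-0.02 -0.    0.11] spin -0.1 rows 0.1
```

```bash
python3 -m pendant '[[12,0,0,-0.4,0],[12,0,0,-0.8,0],[12,0,0,-0.8,0],[12,0,0,-0.8,0]]' 50; ./g 510.2 17.2 -23 -7.5
python3 - <<'E'
from h import *
np.set_printoptions(precision=1,suppress=True)
C=cam("wrist");s=get_state();p,d=snapshot("wrist");P=cloud(C,d)*1000
cv2.imwrite("pics/w8.png",p[:,:,::-1]);np.savez("w8.npz",P=P,p=p)
o=s["ee_pos"]*1000;a=np.radians(-7.5);ex=np.array([np.cos(a),np.sin(a)]);ey=np.array([-ex[1],ex[0]])
X=(P[...,:2]-o[:2])@ex;Y=(P[...,:2]-o[:2])@ey;Z=P[...,2]
# height profile of pliers along own x near TCP
for x in range(-56,56,6):
    m=(abs(X-x)<3)&(abs(Y)<14)&(Z>19)&(Z<70)
    if m.sum()>3: print(x,m.sum(),"z",np.percentile(Z[m],[10,50,90]),"y",Y[m].min(),Y[m].max())
E
```

```text
time_s: 11.98
ee_pos: [0.5103, 0.0176, 0.0012]
ee_rot: [0.001, 0.066, 0.998, -0.0]
force: [0.7, 0.3, -0.8]
opening: 0.0227
finger_force: 49.6
t 11.98 at [510.3  17.6   1.2] yaw -7.6 open 22.7 q6 -1.64
shift [ 0.   -0.01  0.81] spin -0.1 rows 0.6
-44 596 z [36.  43.4 44.7] y -12.945763107983923 11.147258759391452
-38 533 z [42.8 44.  44.9] y -12.676011632861924 10.823516655763509
-32 522 z [42.8 44.  44.9] y -12.85381638829652 10.995250750552536
-26 502 z [42.7 44.  44.9] y -12.952585707491766 11.090848925194482
-20 498 z [42.6 44.  44.9] y -12.706675461588985 10.80325756939653
-14 647 z [42.8 44.3 63.4] y -13.899208964632074 13.976398233444979
-8 1119 z [43.  49.6 69.1] y -13.987377692698097 13.999694094716867
-2 1069 z [35.9 43.9 68.5] y -13.877262765256893 12.209175972288895
4 976 z [43.1 44.2 69. ] y -13.9687151970231 12.044740872774355
10 815 z [43.1 44.3 68.7] y -13.79771980145167 12.337891381420853
16 489 z [42.7 43.4 44.2] y -11.836698608648124 9.657899854426253
22 218 z [41.7 42.8 43.7] y -7.947339987133632 5.757453329140148
28 203 z [41.6 42.3 42.9] y -5.482352975580087 3.163030781456496
34 195 z [41.7 42.3 43. ] y -5.499893338205896 3.198210101003451
40 199 z [41.5 42.3 43. ] y -5.601425377076572 3.2327842482774387
46 22 z [41.4 42.  42.6] y -5.108188028877107 3.2346847098998968
```

View pics/w8.png

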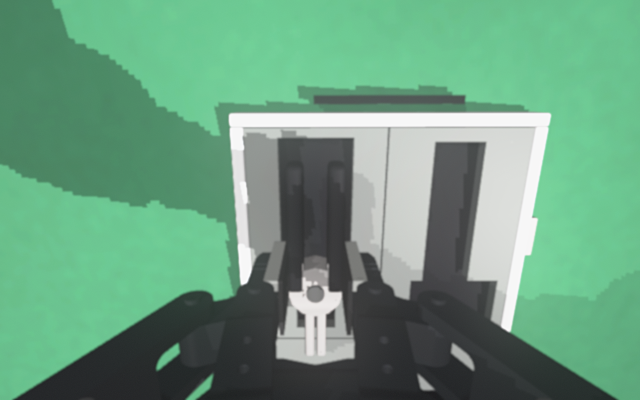

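Run:
```python
from h import *
np.set_printoptions(precision=1,suppress=True,linewidth=150)
D=np.load("w8.npz");P=D["P"]
o=np.array([510.3,17.6]);a=np.radians(-7.5);ex=np.array([np.cos(a),np.sin(a)]);ey=np.array([-ex[1],ex[0]])
X=(P[...,:2]-o)@ex;Y=(P[...,:2]-o)@ey;Z=P[...,2]
for u in (262,268,272,278,282,350,355,360,366):
    print(u,[(v,int(X[v,u]),int(Y[v,u]),int(Z[v,u])) for v in range(232,262,3)])
print("slab top", np.median(Z[160:220,375:385]),np.median(Z[300:330,385:392]), "floor",np.median(Z[160:220,310:320]),np.median(Z[200:250,440:460]))
```

```text
262 [(232, -5, -27, 12), (235, -3, -27, 12), (238, -2, -27, 12), (241, 0, -27, 12), (244, 0, -27, 12), (247, 2, -27, 13), (250, 4, -28, 12), (253, -7, -23, 39), (256, -6, -23, 42), (259, -6, -22, 43)]
268 [(232, -5, -24, 13), (235, -4, -24, 13), (238, -2, -24, 12), (241, 0, -24, 12), (244, 0, -24, 12), (247, 2, -24, 12), (250, 4, -25, 12), (253, -6, -21, 39), (256, -7, -20, 42), (259, -7, -20, 45)]
272 [(232, -6, -22, 13), (235, -4, -22, 13), (238, -2, -22, 12), (241, -1, -22, 13), (244, 0, -22, 12), (247, -11, -18, 42), (250, -11, -18, 45), (253, -11, -18, 47), (256, -10, -17, 49), (259, -10, -17, 52)]
278 [(232, -6, -19, 13), (235, -3, -19, 11), (238, -2, -19, 12), (241, 0, -19, 11), (244, -11, -16, 39), (247, -11, -16, 42), (250, -10, -16, 44), (253, -11, -15, 47), (256, -11, -15, 50), (259, -10, -15, 52)]
282 [(232, -2, -18, 6), (235, -1, -18, 6), (238, 0, -18, 5), (241, 2, -18, 5), (244, -10, -14, 39), (247, -10, -14, 41), (250, -11, -14, 44), (253, -10, -14, 46), (256, -10, -13, 50), (259, -10, -13, 53)]
350 [(232, -4, 17, 9), (235, -2, 17, 9), (238, -1, 17, 10), (241, 0, 17, 11), (244, -11, 14, 39), (247, -10, 13, 42), (250, -10, 13, 44), (253, -10, 13, 47), (256, -11, 13, 50), (259, -11, 12, 53)]
355 [(232, -5, 19, 12), (235, -3, 19, 11), (238, -1, 19, 11), (241, 0, 19, 11), (244, -11, 16, 39), (247, -10, 16, 41), (250, -11, 15, 45), (253, -10, 15, 47), (256, -11, 15, 50), (259, -10, 14, 52)]
360 [(232, -5, 21, 13), (235, -3, 22, 11), (238, -2, 21, 13), (241, 0, 22, 12), (244, 1, 22, 12), (247, 2, 22, 13), (250, 4, 22, 12), (253, -6, 18, 38), (256, -6, 18, 41), (259, -10, 16, 52)]
366 [(232, -5, 24, 12), (235, -4, 24, 12), (238, -2, 25, 12), (241, 0, 25, 12), (244, 0, 25, 13), (247, 2, 25, 12), (250, 4, 25, 12), (253, -7, 21, 39), (256, -6, 20, 42), (259, -7, 20, 45)]
slab top 12.421760037470495 89.72617419640947 floor 5.453050795726101 5.418691736838758
```

```bash
python3 -m pendant '[[12,0,0,0.4,0],[12,0,0,0.62,0],[12,0,0,0.62,0],[12,0,0,0.62,0]]'; python3 -m pendant '[[40,0,0,0,0],[40,0,0,0,0],[40,0,0,0,0],[40,0,0,0,0],[40,0,0,-0.5,0],[40,0,0,-1.5,0],[40,0,0,-2.5,0],[40,0,0,-3.3,0],[40,0,0,-3.3,0],[40,0,0,-3.3,0]]';python3 - <<'E'
from h import *
np.set_printoptions(precision=1,suppress=True)
C=cam("wrist");p,d=snapshot("wrist");P=cloud(C,d)*1000;D=np.savez("w9.npz",P=P,p=p)
o=np.array([510.2,17.2]);a=np.radians(-7.5);ex=np.array([np.cos(a),np.sin(a)]);ey=np.array([-ex[1],ex[0]])
X=(P[...,:2]-o)@ex;Y=(P[...,:2]-o)@ey;Z=P[...,2]
for x in range(-56,56,6):
    m=(abs(X-x)<3)&(abs(Y)<16)&(Z>15)&(Z<40);n=(abs(X-x)<3)&(abs(Y)<22)&(Z<9)
    print(x,m.sum(),*( ["z",np.percentile(Z[m],[10,50,90]),"y",Y[m].min(),Y[m].max()] if m.sum()>3 else []),"floor",n.sum(),np.percentile(Y[n],[2,98]) if n.sum()>3 else '')
m=(abs(X)<8)&(abs(Y-30)<3);print("slab",np.median(Z[m]))
E
./g 440.8 -338.3 60 9
```

```text
time_s: 12.37
ee_pos: [0.5093, 0.018, -0.0194]
ee_rot: [-0.001, 0.066, 0.998, -0.0]
force: [3.9, -3.4, -20.4]
opening: 0.0226
finger_force: 80.2
time_s: 13.2
ee_pos: [0.5106, 0.0183, 0.0826]
ee_rot: [0.002, 0.066, 0.998, -0.0]
force: [-0.7, 0.8, -0.2]
opening: 0.0399
finger_force: 0.0
-56 0 floor 62 [-20.9  20.7]
-50 0 floor 358 [-17.8  16.7]
-44 169 z [17.6 19.1 20.1] y -12.165519412779933 11.188340203036462 floor 303 [-18.5  17.4]
-38 177 z [18.1 19.2 19.9] y -12.275019535926745 11.275274336266962 floor 238 [-18.6  17.3]
-32 180 z [18.  19.3 20.3] y -12.419253158804954 11.34675839179217 floor 235 [-18.6  17. ]
-26 170 z [17.8 19.3 20.1] y -12.527134666185091 11.411128297488633 floor 219 [-18.2  17. ]
-20 169 z [18.2 19.5 20.4] y -12.603620887061176 10.737292120557743 floor 227 [-18.4  17.1]
-14 165 z [18.  19.2 20.2] y -12.681960528699904 10.808753219710313 floor 220 [-18.5  17.2]
-8 153 z [18.4 19.5 20.3] y -12.02299431435861 10.868379330611976 floor 229 [-18.6  17.3]
-2 227 z [17.8 19.  20.2] y -12.119377373958912 10.95155124244349 floor 190 [-18.7  17.3]
4 264 z [18.  19.1 20.1] y -12.232604051961882 11.011294794220511 floor 110 [-18.7  16.9]
10 243 z [18.  19.1 20.3] y -12.335899921681486 11.066463043479546 floor 107 [-18.3  16.9]
16 187 z [17.8 18.6 19.4] y -11.675675910664111 9.664500929948638 floor 111 [-18.4  17. ]
22 92 z [16.7 17.5 19. ] y -6.5038583573893956 4.502552145973449 floor 182 [-18.5  17.1]
28 88 z [16.5 17.4 18.2] y -5.161707840310512 3.8320292241572584 floor 261 [-18.5  17.2]
34 90 z [16.4 17.4 18.1] y -5.2251827549274905 3.849341597750165 floor 102 [-10.9   9.5]
40 79 z [16.6 17.4 18.3] y -5.237911386229042 3.86392574836095 floor 110 [-11.    9.5]
46 1 floor 110 [-11.1   9.6]
52 0 floor 122 [-11.1   9.6]
slab 129.0590137178646
t 13.25 at [509.9  18.4  81.4] yaw -7.5 open 39.9 q6 -1.64
shift [  0.73 -12.09   0.71] spin -16.5 rows 8.7
```

```bash
python3 -m pendant '[[60,0.73,-12.09,0.6,-16.5],[60,0.73,-12.09,0.6,-16.5],[60,0.73,-12.09,0.6,-16.5],[60,0.73,-12.09,0.6,-16.5],[60,0.73,-12.09,0.6,-16.5],[60,0.73,-12.09,0.6,-16.5],[60,0.73,-12.09,0.6,-16.5],[60,0.73,-12.09,0.6,-16.5],[60,0.73,-12.09,0.6,-16.5],[60,0.73,-12.09,0.6,-16.5],[60,0.73,-12.09,0.6,-16.5],[60,0.73,-12.09,0.6,-16.5]]';python3 -m pendant '[[60,0,0,0,0],[60,0,0,0,0],[60,0,0,0,0]]'
python3 - <<'E'
from h import *
C=cam("wrist");p,d=snapshot("wrist");P=cloud(C,d)
r=np.hypot(P[...,0]-.4408,P[...,1]+.3383);Z=P[...,2]
q=P[(r<.022)&(Z>.013)&(Z<.03)];print("carr",len(q),rect(q),np.percentile(q[:,2],[50,95]))
m=(r<.06)&(Z>.003)&(Z<.012);q=P[m];print("beam",len(q),rect(q))
go(440.8,-338.3,-23,9)
E
```

```text
time_s: 14.25
ee_pos: [0.4403, -0.3376, 0.062]
ee_rot: [-0.001, -0.078, 0.997, 0.001]
force: [0.5, 0.5, -0.3]
opening: 0.06
finger_force: 0.0
time_s: 14.5
ee_pos: [0.4412, -0.3373, 0.0632]
ee_rot: [-0.0, -0.079, 0.997, 0.0]
force: [-0.1, -0.6, 0.7]
opening: 0.0599
finger_force: 0.0
carr 1734 [ 440.3 -339.4   30.1   26.     5.8] [0.02096505 0.0223011 ]
beam 1909 [ 442.1 -334.8   88.1   33.9    6.4]
t 14.55 at [ 441.2 -337.5   63.3] yaw 9.1 open 59.8 q6 -2.6
shift [ 0.02 -0.02  2.88] spin 0.1 rows 2.1
```

```bash
python3 -m pendant '[[60,0.04,-0.05,1.2,3],[60,0.04,-0.05,2.2,3],[60,0.04,-0.05,2.7,3],[60,0.04,-0.05,2.88,3],[60,0.04,-0.05,2.88,3],[15,0.04,-0.05,2.88,3],[15,0.04,-0.05,2.88,3],[15,0.04,-0.05,2.88,3],[15,0.04,-0.05,2.88,3],[15,0.04,-0.05,2.88,3],[15,0.04,-0.05,2.88,3],[15,0.04,-0.05,2.88,3]]' 50;./g 517 84.6 40 -7.5
```

```text
time_s: 15.55
ee_pos: [0.4405, -0.3406, -0.0217]
ee_rot: [0.001, -0.052, 0.999, -0.001]
force: [-0.4, 0.8, 5.8]
opening: 0.0245
finger_force: 49.9
t 15.55 at [ 440.5 -340.6  -21.7] yaw 6.0 open 24.5 q6 -2.55
shift [-4.02 13.83 -2.08] spin 13.5 rows 10.5
```

```bash
python3 -m pendant '[[15,0,0,-0.4,0],[15,0,0,-1,0],[15,0,0,-2,0],[15,-4.02,13.83,-2.4,13.5],[15,-4.02,13.83,-2.4,13.5],[15,-4.02,13.83,-2.4,13.5],[15,-4.02,13.83,-2.4,13.5],[15,-4.02,13.83,-2.4,13.5],[15,-4.02,13.83,-2.4,13.5],[15,-4.02,13.83,-2.4,13.5],[15,-4.02,13.83,-2.4,13.5],[15,-4.02,13.83,-2.4,13.5]]' ;./g 517 84.6 40 -7.5
```

```text
time_s: 16.55
ee_pos: [0.5065, 0.0302, 0.0479]
ee_rot: [0.001, 0.066, 0.998, -0.0]
force: [1.2, 0.0, -1.5]
opening: 0.0245
finger_force: 49.4
t 16.55 at [506.5  30.2  47.9] yaw -7.5 open 24.5 q6 -1.61
shift [-0.11  1.84  0.26] spin -0.0 rows 1.3
```

```bash
python3 -m pendant '[[15,-0.11,1.75,0,0],[15,-0.11,1.75,0,0],[15,-0.11,1.75,0,0],[15,-0.11,1.75,0,0],[15,-0.11,1.75,0,0]]' ;python3 - <<'E'
from h import *
np.set_printoptions(precision=1,suppress=True)
C=cam("wrist");p,d=snapshot("wrist");P=cloud(C,d)*1000
o=np.array([519.1,84.6]);a=np.radians(-7.5);ex=np.array([np.cos(a),np.sin(a)]);ey=np.array([-ex[1],ex[0]])
X=(P[...,:2]-o)@ex;Y=(P[...,:2]-o)@ey;Z=P[...,2]
for x in range(-56,56,8):
    m=(abs(X-x)<4)&(abs(Y)<34)&(Z>45)&(Z<90)&(abs(X+2)>16);n=(abs(X-x)<4)&(abs(Y)<32)&(Z<9)
    print(x,m.sum(),*( ["z",np.percentile(Z[m],[10,50,90]),"y",Y[m].min(),Y[m].max()] if m.sum()>3 else []),"floor",n.sum(),np.percentile(Y[n],[2,98]) if n.sum()>3 else '')
go(517,84.6,-13.7,-7.5)
E
```

```text
time_s: 16.97
ee_pos: [0.5164, 0.0787, 0.0474]
ee_rot: [0.0, 0.066, 0.998, -0.0]
force: [-0.5, -0.4, -0.7]
opening: 0.0244
finger_force: 49.5
-56 0 floor 15 [23.6 31.8]
-48 0 floor 368 [-12.   11.5]
-40 575 z [72.7 76.4 77.2] y -13.230959289770357 -1.332461920274791 floor 485 [-12.1  11.2]
-32 477 z [75.8 76.6 77.4] y -13.179800927819432 -1.2861328319710066 floor 384 [-11.8  11.2]
-24 465 z [75.8 76.6 77.3] y -13.338369120624435 -1.6460777075767126 floor 194 [ 1.8 11.5]
-16 105 z [75.9 76.6 77.2] y -12.881071425307802 -1.6684649074149138 floor 190 [ 1.9 11.4]
-8 0 floor 190 [ 1.3 11.3]
0 0 floor 181 [ 1.4 11.3]
8 0 floor 179 [ 1.4 11.4]
16 0 floor 32 [ 1.5 11.4]
24 444 z [70.9 76.2 77.1] y -17.10307732265294 7.538327259615693 floor 19 [23.5 27.4]
32 752 z [73.7 75.2 77. ] y -17.691672897150045 8.271423349118779 floor 12 [24.1 27.6]
40 949 z [74.7 76.4 77.2] y -19.27860022602108 12.731230475347802 floor 0 
48 69 z [75.6 76.1 76.7] y -18.743055423951304 13.273411493202499 floor 0 
t 17.02 at [516.5  78.4  47.3] yaw -7.6 open 24.3 q6 -1.51
shift [0.  0.2 2. ] spin -0.1 rows 1.5
```

```bash
python3 -m pendant '[[15,0,0.22,0,0],[15,0,0.22,0.9,0],[15,0,0.22,1.5,0],[15,0,0.22,1.8,0],[15,0,0.22,2,0],[15,0,0.22,2,0],[15,0,0.22,2,0]]'; python3 -m pendant '[[42,0,0,0,0],[42,0,0,0,0],[42,0,0,0,0],[42,0,0,0,0],[42,0,0,-0.5,0],[42,0,0,-1.5,0],[42,0,0,-2.5,0],[42,0,0,-3.3,0],[42,0,0,-3.3,0],[42,0,0,-3.3,0]]';python3 - <<'E'
from h import *
np.set_printoptions(precision=1,suppress=True)
C=cam("wrist");p,d=snapshot("wrist");P=cloud(C,d)*1000
o=np.array([519.1,84.6]);a=np.radians(-7.5);ex=np.array([np.cos(a),np.sin(a)]);ey=np.array([-ex[1],ex[0]])
X=(P[...,:2]-o)@ex;Y=(P[...,:2]-o)@ey;Z=P[...,2]
for x in range(-56,56,8):
    m=(abs(X-x)<4)&(Y<12)&(Y>-12)&(Z>9.5)&(Z<40)
    print(x,m.sum(),*( ["z",np.percentile(Z[m],[10,50,90]),"y",Y[m].min(),Y[m].max()] if m.sum()>3 else []))
go(373.5,251.2,60,16.8)
E
```

```text
time_s: 17.6
ee_pos: [0.5178, 0.0861, -0.0123]
ee_rot: [0.0, 0.066, 0.998, 0.0]
force: [0.3, -0.5, -0.6]
opening: 0.0245
finger_force: 49.5
time_s: 18.43
ee_pos: [0.5179, 0.0863, 0.0873]
ee_rot: [0.001, 0.066, 0.998, 0.0]
force: [0.4, -0.1, -0.5]
opening: 0.0424
finger_force: 0.0
-56 373 z [11.7 12.5 13.4] y -11.444790291236822 11.973782514811628
-48 80 z [11.3 12.4 13.5] y -11.50081645668912 11.992941505463932
-40 183 z [13.  14.5 15.4] y -5.866142082642898 11.420034363794791
-32 199 z [13.4 14.5 15.4] y -5.92251968879096 11.503864877789583
-24 195 z [13.4 14.6 15.4] y -6.0238935373171785 11.619194806604451
-16 415 z [14.1 24.5 27.9] y -11.975256001350395 11.968812987344277
-8 380 z [27.1 28.2 29.3] y -11.475114535470574 11.883932645660261
0 363 z [27.6 28.5 29.3] y -11.615495299820587 11.994266420165713
8 337 z [27.1 28.1 29.2] y -11.727783343061185 11.99124421884563
16 98 z [14.1 26.9 28. ] y -11.768936133100128 11.364748917216291
24 161 z [13.7 14.5 15.2] y -6.553634267445058 11.433595568825943
32 278 z [11.9 13.9 15.2] y -9.695942650471157 11.434514079192885
40 297 z [13.2 14.5 15.4] y -11.391972581506296 11.431013881811312
48 113 z [10.  12.3 14.7] y -11.547494012723616 11.632875791860284
t 18.48 at [517.2  86.3  86.2] yaw -7.5 open 41.6 q6 -1.5
shift [5.5 4.8 0.9] spin -24.3 rows 5.3
```

```bash
python3 -m pendant '[[70,5.5,4.8,0.6,-24.3],[70,5.5,4.8,0.6,-24.3],[70,5.5,4.8,0.6,-24.3],[70,5.5,4.8,0.6,-24.3],[70,5.5,4.8,0.6,-24.3],[70,5.5,4.8,0.6,-24.3],[70,5.5,4.8,0.6,-24.3],[70,5.5,4.8,0.6,-24.3],[70,5.5,4.8,0.6,-24.3],[70,5.5,4.8,0.6,-24.3],[70,5.5,4.8,0.6,-24.3]]'
python3 - <<'E'
from h import *
C=cam("wrist");p,d=snapshot("wrist");P=cloud(C,d)
r=np.hypot(P[...,0]-.3735,P[...,1]-.2512);Z=P[...,2]
q=P[(r<.032)&(Z>.013)&(Z<.03)];print(len(q),rect(q),np.percentile(q[:,2],[5,50,95]))
x,y,*_=rect(q);go(x,y,-24.5,16.8)
E
```

```text
time_s: 19.4
ee_pos: [0.3734, 0.2499, 0.068]
ee_rot: [-0.0, -0.145, 0.989, -0.0]
force: [0.2, -0.2, 1.0]
opening: 0.07
finger_force: 0.0
2850 [373.3 251.1  44.4  29.8  17.1] [0.0150229  0.02193173 0.02337499]
t 19.45 at [373.3 249.9  68.1] yaw 16.7 open 69.8 q6 -1.54
shift [-0.01  0.04  3.09] spin -0.1 rows 2.2
```

```bash
python3 -m pendant '[[70,0,0.04,1.2,0],[70,0,0.04,2.3,0],[70,0,0.04,2.8,0],[70,0,0.04,3.09,0],[70,0,0.04,3.09,0],[20,0,0.04,3.09,0],[20,0,0.04,3.09,0],[20,0,0.04,3.09,0],[20,0,0.04,3.09,0],[20,0,0.04,3.09,0],[20,0,0.04,3.09,0],[20,0,0.04,3.09,0]]' 90;./g 624.9 2.1 50 -7.5
```

```text
time_s: 20.45
ee_pos: [0.373, 0.252, -0.0231]
ee_rot: [0.001, -0.146, 0.989, 0.0]
force: [-1.0, -2.2, 11.3]
opening: 0.0277
finger_force: 88.7
t 20.45 at [373.  252.  -23.1] yaw 16.8 open 27.7 q6 -1.53
shift [ -5.64 -10.4   -2.42] spin 24.3 rows 8.7
```

```bash
python3 -m pendant '[[20,0,0,-0.5,0],[20,0,0,-1.5,0],[20,0,0,-2.6,0],[20,-5.64,-10.4,-2.6,24.3],[20,-5.64,-10.4,-2.6,24.3],[20,-5.64,-10.4,-2.6,24.3],[20,-5.64,-10.4,-2.6,24.3],[20,-5.64,-10.4,-2.6,24.3],[20,-5.64,-10.4,-2.6,24.3],[20,-5.64,-10.4,-2.6,24.3],[20,-5.64,-10.4,-2.6,24.3],[20,-5.64,-10.4,-2.6,24.3]]';python3 -m pendant '[[20,0,0,0,0],[20,0,0,0,0]]'; ./g 624.9 2.1 50 -7.5
```

```text
time_s: 21.45
ee_pos: [0.6271, -0.0018, 0.0541]
ee_rot: [0.001, 0.067, 0.998, -0.0]
force: [-0.4, 0.8, -1.1]
opening: 0.0275
finger_force: 89.4
time_s: 21.62
ee_pos: [0.6245, 0.0011, 0.0535]
ee_rot: [0.0, 0.066, 0.998, 0.0]
force: [-0.4, 0.2, -1.4]
opening: 0.0272
finger_force: 89.4
t 21.62 at [624.5   1.1  53.5] yaw -7.6 open 27.2 q6 -1.63
shift [-0.01  0.03  0.12] spin -0.1 rows 0.1
```

```bash
python3 -m pendant '[[20,0,0.03,0.7,0],[20,0,0.03,1.4,0],[20,0,0.03,1.4,0],[20,0,0.03,1.4,0]]'
python3 - <<'E'
from h import *
np.set_printoptions(precision=1,suppress=True)
C=cam("wrist");p,d=snapshot("wrist");P=cloud(C,d)*1000
cv2.imwrite("pics/w10.png",p[:,:,::-1])
o=np.array([624.9,2.1]);a=np.radians(-7.5);ex=np.array([np.cos(a),np.sin(a)]);ey=np.array([-ex[1],ex[0]])
X=(P[...,:2]-o)@ex;Y=(P[...,:2]-o)@ey;Z=P[...,2]
m=(abs(X)<35)&(abs(Y)<14)&(Z>40)&(Z<58);print("holder X",np.percentile(X[m],[1,99]),"Y",np.percentile(Y[m],[1,99]),np.percentile(Z[m],[50,95]))
n=(abs(X)<40)&(abs(Y)<30)&(Z<9);print("floor X",np.percentile(X[n],[1,99]),"Y",np.percentile(Y[n],[1,99]))
k=(abs(X)<40)&(abs(Y)<14)&(Z>16)&(Z<27);print("clips",k.sum(),np.percentile(X[k],[2,50,98]),np.percentile(Y[k],[2,98]))
go(624.9,2.1,-17,-7.5)
E
```

```text
time_s: 21.95
ee_pos: [0.6234, 0.0039, 0.0115]
ee_rot: [-0.001, 0.065, 0.998, 0.0]
force: [0.0, 0.5, -0.5]
opening: 0.0277
finger_force: 89.4
holder X [-23.5  19.6] Y [-13.4  13.8] [56.3 57.7]
floor X [-24.6   1.9] Y [-21.5  20.6]
clips 234 [-29.4 -27.8 -23.7] [-8.1  7.3]
t 22.0 at [624.3   3.6  12.6] yaw -7.5 open 27.4 q6 -1.62
shift [-0.  -0.1  1. ] spin 0.0 rows 0.7
```

View pics/w10.png

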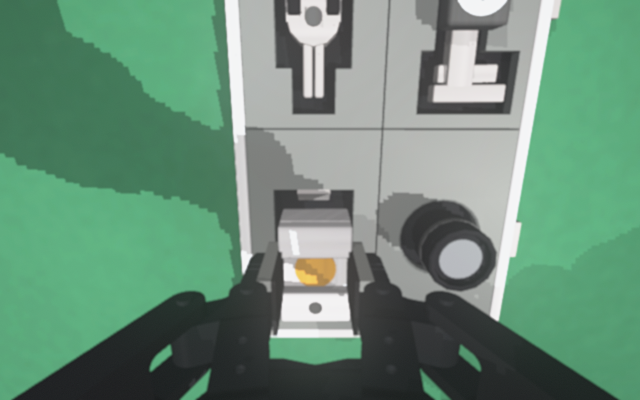

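```bash
python3 -m pendant '[[20,-0.03,-0.06,0.2,0],[20,-0.03,-0.06,0.4,0],[20,-0.03,-0.06,0.55,0],[20,-0.03,-0.06,0.7,0],[20,-0.03,-0.06,0.8,0],[20,-0.03,-0.06,0.88,0],[20,-0.03,-0.06,0.94,0],[20,-0.03,-0.06,0.94,0],[20,-0.03,-0.06,0.94,0]]';./g 624.9 2.1 -17 -7.5
```

```text
time_s: 22.75
ee_pos: [0.6252, 0.0009, -0.016]
ee_rot: [0.0, 0.066, 0.998, -0.0]
force: [-2.7, -0.2, 6.6]
opening: 0.0274
finger_force: 90.1
t 22.75 at [625.2   0.9 -16. ] yaw -7.5 open 27.4 q6 -1.63
shift [0.02 0.04 0.03] spin -0.0 rows 0.0
```

```bash
python3 -m pendant '[[20,0,0,0.04,0],[20,0,0,0.07,0],[20,0,0,0.07,0],[20,0,0,0.07,0]]';./g 624.9 2.1 -17 -7.5
```

```text
time_s: 23.08
ee_pos: [0.6253, 0.0009, -0.0161]
ee_rot: [0.001, 0.065, 0.998, -0.0]
force: [-9.1, 1.7, 22.7]
opening: 0.027
finger_force: 92.1
t 23.08 at [625.3   0.9 -16.1] yaw -7.5 open 27.0 q6 -1.63
shift [0.02 0.04 0.03] spin -0.0 rows 0.0
```

Hard stop at −16.1 (home). Relax the push, release, rise and check everything.

```bash
python3 -m pendant '[[20,0,0,-0.06,0],[20,0,0,-0.06,0],[46,0,0,-0.06,0],[46,0,0,-0.06,0],[46,0,0,-0.06,0],[46,0,0,-0.06,0],[46,0,0,-0.06,0],[46,0,0,-0.5,0],[46,0,0,-1.5,0],[46,0,0,-2.5,0],[46,0,0,-3.5,0],[46,0,0,-3.5,0]]'; python3 -m pendant '[[46,1.3,0,-1.5,0],[46,2.6,0,-2,0],[46,4,0,-2,0],[46,4,0,-2,0],[46,4,0,-2,0],[46,4,0,-2,0]]'
python3 - <<'E'
from h import *
np.set_printoptions(precision=1,suppress=True)
C=cam("wrist");p,d=snapshot("wrist");P=cloud(C,d)*1000;q,_=snapshot("top")
cv2.imwrite("pics/fin.png",np.hstack([cv2.resize(p,(480,300)),cv2.resize(q[115:215,245:325],(240,300))])[:,:,::-1])
a=np.radians(-7.5);ex=np.array([np.cos(a),np.sin(a)]);ey=np.array([-ex[1],ex[0]])
def f(n,o,cx,cy,w,h,lo,hi):
    X=(P[...,:2]-o)@ex-cx;Y=(P[...,:2]-o)@ey-cy;m=(abs(X)<w)&(abs(Y)<h)&(P[...,2]>lo)&(P[...,2]<hi)
    print(n,m.sum(),np.percentile(P[m][:,2],[5,50,95]) if m.sum() else '', "X",np.percentile(X[m],[1,99]) if m.sum() else '',"Y",np.percentile(Y[m],[1,99]) if m.sum() else '')
f("loupe",[633.8,69.7],0,0,25,25,34,60);f("holder",[624.9,2.1],0,0,24,16,20,60);f("pliers",[510.2,17.2],-30,0,12,14,10,50);f("beam",[519.1,84.6],-32,0,8,8,10,40);f("slab",[570,45],0,15,10,10,5,30)
E
```

```text
time_s: 24.08
ee_pos: [0.6279, 0.0005, 0.0923]
ee_rot: [0.005, 0.066, 0.998, -0.001]
force: [0.9, 0.7, 0.9]
opening: 0.0462
finger_force: 0.0
time_s: 24.58
ee_pos: [0.5061, 0.0166, 0.1465]
ee_rot: [0.0, 0.066, 0.998, -0.0]
force: [0.2, 0.0, 0.1]
opening: 0.0464
finger_force: 0.0
loupe 0  X  Y 
holder 1266 [22.2 29.2 30.7] X [-21.8  21.2] Y [-15.7  11.9]
pliers 445 [17.3 19.2 20.5] X [-11.9  11.6] Y [-12.8  11.1]
beam 259 [12.3 14.5 15.7] X [-7.7  7.5] Y [-6.5  5.5]
slab 356 [ 5.6 12.3 13.6] X [-9.7  9.5] Y [-9.7  9.8]
```

View pics/fin.png

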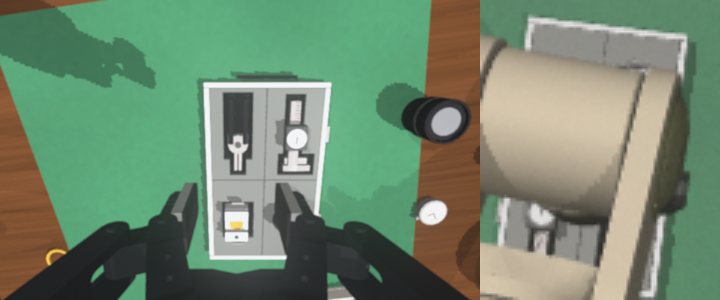

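```bash
python3 -m pendant '[[85,1,2.3,0,0],[85,2,2.3,0,0],[85,2,2.3,0,0],[85,2,2.3,0,0],[85,2,2.3,0,0],[85,2,2.3,0,0]]'
python3 - <<'E'
from h import *
np.set_printoptions(precision=1,suppress=True)
C=cam("wrist");p,d=snapshot("wrist");P=cloud(C,d)*1000
r=np.hypot(P[...,0]-633.8,P[...,1]-69.7);m=(r<28)&(P[...,2]>30)&(P[...,2]<60);q=P[m];print("loupe",len(q),np.percentile(q[:,2],[5,50,95]),rect(q/1000))
m=(r<24)&(P[...,2]<9);print("floor",m.sum(),np.median(P[m][:,2]))
Z=P[...,2];r=np.hypot(P[...,0]-624.9,P[...,1]-2.1);m=(r<27)&(Z>26)&(Z<40);print("holder top",np.percentile(Z[m],[10,50,90]),rect(P[m]/1000));print(get_state()["force"])
E
```

```text
time_s: 25.18
ee_pos: [0.4571, 0.0922, 0.146]
ee_rot: [0.0, 0.066, 0.998, -0.0]
force: [0.1, 0.1, 0.5]
opening: 0.0849
finger_force: 0.0
loupe 654 [30.9 39.2 41.8] [628.1  69.6  31.3  22.4  85.2]
floor 289 5.972011501800115
holder top [27.6 29.8 30.8] [624.   -0.9  29.9  44.5  81.3]
[0.  0.5 0.3]
```

```bash
python3 -c "
from bench import *
print(job_done())"
```

```text
the job is handed in; nothing more can be done
None
```

All four items — loupe, pliers, caliper and holder — measure as resting on the floors of their own cut-outs, the holder is pressed home between its clips, and the job was handed in at about 25 s with the larger loupe and longer pliers not moved; while seating the pliers the gripper pressed down with about 40 N measured at the wrist, right at the stated limit, probably because the fingertips met the insert.

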